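Load the calibration checker and hold its shutter half open

TASK

Calibration check: take the two reference plugs from the rubber mat and drop them one by one into the checker's bores, the thick-shanked plug in the wide bore and the thin-shanked one in the narrow bore, each fully down on its flange and let go. Only when both are in, slide the sprung shutter by its tab towards its open end until the window is half uncovered (half travel, never fully open) and keep holding it there against the spring: the program finishes while still holding the tab. Leave the mouse, the slide box and the jar alone.

Things in the scene. Friction and masses are not known exactly. Their poses are not given: they have to be found in the camera images.
- wide_plug: Turned aluminium reference plug, standing on the mat, origin at the centre of the shank's bottom face, z up the axis. From below: round shank 24 mm in diameter and 28 mm long (chamfered foot), flange 38 mm in diameter from 28 to 36 mm, knob 28 mm in diameter from 36 to 62 mm above the origin (grip the knob), dark disc on top. The larger of the two; mass 60 to 130 g.
- narrow_plug: Turned aluminium reference plug, standing on the mat, origin at the centre of the shank's bottom face, z up the axis. From below: round shank 18 mm in diameter and 28 mm long (chamfered foot), flange 32 mm in diameter from 28 to 36 mm, knob 22 mm in diameter from 36 to 62 mm above the origin (grip the knob), dark disc on top. The smaller of the two; mass 40 to 90 g.
- checker: Calibration checker, fixed on the bench: light grey housing 160 (x) by 220 (y) by 50 mm high, origin at the centre of its underside, turned by up to 0.35 rad. On its flat top deck are the two bores, side by side along y, and at y = +55 mm the shutter between two rails along x (10 mm high, 8 mm wide, 31 mm either side of the shutter's middle).
- wide_bore (a point): Centre of the mouth of the wide bore, on the deck (50 mm above the bench), 26.5 mm in diameter, 30 mm deep, slightly chamfered; at x = 0, y = -80 mm in the checker. A seated plug's flange rests on the deck, its origin 28 mm below this point. Axes as the checker's.
- narrow_bore (a point): Centre of the mouth of the narrow bore, on the deck, 20.5 mm in diameter, 30 mm deep, slightly chamfered; at x = 0, y = -20 mm in the checker. A seated plug's origin lies 28 mm below this point. Axes as the checker's.
- window (a point): Centre of the round dark window, 52 mm in diameter, in the deck at x = +40 mm, y = +55 mm in the checker. The shut shutter covers it; at half travel the shutter's trailing (+x) edge crosses this centre, level with the small white marks on the two rails.
- shutter_tab (a point): Middle of the top of the shutter's black upright tab, 10 mm thick along the slide, 30 mm wide across it, standing 41 mm above the shutter plate (60 by 52 mm, dark steel); this point is 96 mm above the bench, at x = +20 mm, y = +55 mm in the checker when shut. Moves with the shutter. Free space on both sides of the tab along the slide.
- shutter (a joint): Travel of the shutter: 0 shut, 0.06 m fully open, half 0.03; it opens towards the checker's -x (away from the window). A spring always pulls it shut: about 3 N when shut, 9 N at half, 15 N fully open; let go, it snaps shut.
- mat: Grey rubber mat, fixed, 130 by 180 by 4 mm, origin at the centre of its underside; the plugs stand on it, 65 mm or more apart, either way round.
- mouse: Black computer mouse, 100 by 58 by 31 mm, origin under its middle; leave alone.
- slide_box: White and grey slide box, 85 by 100 by 32 mm, origin under its middle; leave alone.
- jar: Small capped jar, 48 mm in diameter, 60 mm tall, origin under its middle; leave alone.

How it is judged:
On the way, in this order (a step that is already met when the one before it is completed fails the run):
1. the first plug sits fully down in its own bore and is let go (((horizontal distance between wide_plug and wide_bore below 0.004 m and z of wide_plug in the frame of wide_bore below -0.025 m and angle between wide_plug's own z axis and vertical below 0.1 rad and contact force between the fingers and wide_plug below 0.1 N) or (horizontal distance between narrow_plug and narrow_bore below 0.004 m and z of narrow_plug in the frame of narrow_bore below -0.025 m and angle between narrow_plug's own z axis and vertical below 0.1 rad and contact force between the fingers and narrow_plug below 0.1 N))), for 0.2 s.
2. both plugs sit fully down in their own bores and are let go, the shutter still shut (horizontal distance between wide_plug and wide_bore below 0.004 m and z of wide_plug in the frame of wide_bore below -0.025 m and angle between each of wide_plug, narrow_plug's own z axis and vertical below 0.1 rad and horizontal distance between narrow_plug and narrow_bore below 0.004 m and z of narrow_plug in the frame of narrow_bore below -0.025 m and contact force between the fingers and wide_plug below 0.1 N and contact force between the fingers and narrow_plug below 0.1 N and value of joint shutter below 0.006 m), for 0.2 s.
At the end, for the whole second after the job is handed in: Both plugs sit in their own bores (within 4 mm of centre, origin at least 25 mm below the deck, upright within 0.1 rad), not touched by the fingers; the shutter stands still at half travel, 25 to 35 mm open, held by the fingers (contact force over 3 N) and by nothing else (horizontal distance between wide_plug and wide_bore below 0.004 m and z of wide_plug in the frame of wide_bore below -0.025 m and angle between each of wide_plug, narrow_plug's own z axis and vertical below 0.1 rad and horizontal distance between narrow_plug and narrow_bore below 0.004 m and z of narrow_plug in the frame of narrow_bore below -0.025 m and contact force between the fingers and wide_plug below 0.1 N and contact force between the fingers and narrow_plug below 0.1 N and value of joint shutter between 0.025 and 0.035 m and velocity of joint shutter between -0.01 and 0.01 m/s and contact force between the fingers and shutter above 3 N and contact force between shutter and mouse below 0.5 N and contact force between shutter and slide_box below 0.5 N and contact force between shutter and jar below 0.5 N and contact force between shutter and wide_plug below 0.5 N and contact force between shutter and narrow_plug below 0.5 N); the arm keeps its last pose, push and grip.
It fails at once if the shutter is opened more than 12 mm before both plugs are seated (value of joint shutter above 0.012 m and not (horizontal distance between wide_plug and wide_bore below 0.004 m and z of wide_plug in the frame of wide_bore below -0.025 m and angle between each of wide_plug, narrow_plug's own z axis and vertical below 0.1 rad and horizontal distance between narrow_plug and narrow_bore below 0.004 m and z of narrow_plug in the frame of narrow_bore below -0.025 m)).
It fails at once if the shutter is opened (almost) fully, past 52 mm (value of joint shutter above 0.052 m).
It fails at once if the computer mouse is moved by more than 30 mm (distance of mouse from where it was at the start of the episode above 0.03 m).
It fails at once if the slide box is moved by more than 30 mm (distance of slide_box from where it was at the start of the episode above 0.03 m).
It fails at once if the jar is moved by more than 30 mm (distance of jar from where it was at the start of the episode above 0.03 m).
It also fails if it takes over 72 s, if anything falls off the work surface, if the arm or the gripper's body presses on something with over 40 N, if the wrist force passes 120 N, or if a joint passes its speed limit or range.

ROBOT

A 7-joint arm with a two-finger parallel gripper is mounted at the origin on the work surface. World frame = base frame: x ahead of the robot, y to its left, z up, the work surface at z = 0. Lengths are in m, angles in rad, forces in N, time in s.
With the tool pointing down it reaches from about 0.4 to 0.85 m from the base axis. Payload 10.4 kg.
Tool frame: the origin (TCP) lies at the very end of the fingers, on their centre line; the grasp point (between the pads) lies 19 mm behind it; z points along the fingers, y is the line along which they close (so a half turn about z gives the same grasp; the last joint's range is limited). The gripper opens to 85 mm and grips with 20 to 120 N. Pads are 22 mm wide; open, the fingers measure 114 mm over their backs; the gripper's body (76 mm by 85 mm) begins 54 mm behind the grasp point. The pads swing forward as they close: fully open they stand 13 mm farther back than shut.
Start: joints at [-1.138, 0.332, -0.065, 1.46, 0.022, 1.35, -0.088], TCP at [0.275, 0.561, 0.231] pointing down, gripper open.
Joint ranges: [-2.6, 2.6], [-0.5, 2.12], [-1.47, 1.34], [0.16, 2.42], [-1.27, 4.41], [0.06, 2.06], [-2.6, 2.6]. Speed limits (rad/s): [2.22, 2.22, 2.79, 2.79, 3.14, 3.14, 3.14].

INTERFACE

Orientations are given as a unit quaternion [x, y, z, w].
In Python, from workcell import manip, optics gives the robot as it stands.
- The arm moves only by the tool jog_arm, never from a script. Its arguments are lists of equal length, an entry for each row: "dr": the turn, a rotation vector about the tool's x, y, z normalised to -1 to 1, where 1 is 4 degrees, a list of three; "translation": the shift along the tool's x, y, z normalised to -1 to 1, where 1 is 0.025 m, a list of three; "jaw": the opening, from 0 (shut) to 1 (fully open). A call has 1 to 10 rows; each row shifts and turns the commanded pose from where the row before left it, along the tool's axes as they then stand; what a row does not reach is not made up. A row lasts 1/10 s, in which the tool goes at most 50 mm and 8.59 degrees, less where a joint would pass 70% of its speed; a pose out of reach is approached as far as the arm can. A call with a number of a shift or a turn outside -1 to 1 is refused whole. A call with a gripper value outside its range is refused whole. The fingers move at their own pace and stop on an object; "squeeze" is the grip in N (left out, the last holds). Time passes only in rows, so rows that do not move let the fingers close. It gives the time, the measured TCP pose, the force, the opening and the grip force at its end, in the units of the state.
- manip.get_obs(): the state, without advancing time (a new reading comes with each control period).
- optics.camera(name): name is "scene" or "top" or "wrist"; returns a dict with "color" (480x640x3 uint8, red, green, blue), "mtx" (3x3 intrinsics, pixels), "k1" (the pictures are not rectified: a ray, as slopes to the right and down, at radius r is drawn at 1 + k1 r^2 times it, then the intrinsics apply), "R" (3x3) and "t" (3): a world point X has camera coordinates R X + t. Camera axes: x right, y down, z forward; pixel columns grow to the right and rows downward; lengths in m; the calibration is good to about 2 mm. A picture is of the moment at which its call begins. There is no depth.
- manip.hand_in(): hands the job in; it is judged then, once.
The state is a dict: "clock": time; "joint_pos": joint angles; "joint_velocities": joint speeds; "tau": joint torques, N m; "position": TCP position; "ee_rot": TCP orientation; "ft_force": force on the tool from outside, world axes, zero at the start; "torque": the same for the moment, N m; "grip_width": opening from 0.0 (shut) to 1.0 (fully open); "grasp_force": force on a finger pad.
Only numpy, scipy, OpenCV 4.12 (cv2) and the standard library are available. Lean on these libraries where they do the work, as an engineer would, in place of code of your own. Each camera call takes 0.05 s, during which the arm holds its last target. There are 200 camera calls.

## Working session

There is one attempt and no reset: what is moved stays moved. The work goes in short steps, Python scripts to look and compute and a tool call to move; the robot and the scene stay as the last step left them, time stands still between calls to the robot, and variables do not carry over. Pictures are saved under pics/ and viewed, at most 14 in all, crops included, and the job is handed in when it is done.

Besides the shell and the picture viewer there is one more tool, called after "Call:" as name(argument=value, ...) on one line, values as JSON. jog_arm: Moves the arm, as the interface text tells. Scaled input: -1 to 1 covers 0.025 m each way for a shift and 4 degrees each way for a turn. Its arguments: {"type":"object","properties":{"dr":{"type":"array","items":{"type":"array","items":{"type":"number"}}},"translation":{"type":"array","items":{"type":"array","items":{"type":"number"}}},"jaw":{"type":"array","items":{"type":"number"}},"squeeze":{"type":"number"}},"required":["dr","translation","jaw"]}

```bash
mkdir -p pics
cat > h.py <<'E'
import numpy as np, cv2
from workcell import manip, optics
def undist(c,uv):
    K=c["mtx"]; p=(np.array(uv,float).reshape(-1,2)-K[:2,2])/[K[0,0],K[1,1]]
    return cv2.undistortPoints(np.array(uv,float).reshape(-1,1,2),K,np.array([c["k1"],0,0,0,0.])).reshape(-1,2)
def ray(c,uv):
    n=undist(c,uv); d=np.c_[n,np.ones(len(n))]@c["R"]; o=-c["R"].T@c["t"]; return o,d/np.linalg.norm(d,axis=1)[:,None]
def onz(c,uv,z):
    o,d=ray(c,uv); return o+d*((z-o[2])/d[:,2])[:,None]
def tri(cs,uvs):
    A=0;b=0
    for c,uv in zip(cs,uvs):
        o,d=ray(c,uv); d=d[0]; P=np.eye(3)-np.outer(d,d); A=A+P;b=b+P@o
    x=np.linalg.solve(A,b)
    return x,[float(np.linalg.norm(np.cross(x-ray(c,uv)[0],ray(c,uv)[1][0]))) for c,uv in zip(cs,uvs)]
def proj(c,X):
    return cv2.projectPoints(np.array(X,float).reshape(-1,1,3),cv2.Rodrigues(c["R"])[0],c["t"],c["mtx"],np.array([c["k1"],0,0,0,0.]))[0].reshape(-1,2)
def save(c,n): cv2.imwrite(n,c["color"][:,:,::-1])
E
python3 - <<'E'
from h import *
np.set_printoptions(precision=4,suppress=True)
import pickle
cs={}
for n in("scene","top","wrist"):
    c=optics.camera(n);cs[n]=c;save(c,f"pics/{n}0.png");print(n,-c["R"].T@c["t"],c["R"][2],c["mtx"][0,0],c["k1"])
pickle.dump(cs,open("c0.pkl","wb"))
print(manip.get_obs())
E
```

```text
scene [1.2445 0.3893 0.6039] [-0.6973 -0.4434 -0.5632] 610.321401260685 -0.12016284401134454
top [ 0.5357 -0.0282  0.8266] [ 0.1293  0.0502 -0.9903] 440.56792667512985 -0.027092449311329446
wrist [0.2096 0.5934 0.3735] [ 0.2587 -0.1282 -0.9574] 351.2264053732422 -0.012920348238998782
{'clock': 0.15, 'joint_pos': array([-1.1376,  0.3327, -0.0647,  1.4608,  0.0216,  1.3499, -0.0885]), 'joint_velocities': array([-0.0009, -0.003 ,  0.0003, -0.0026,  0.0011,  0.0018,  0.0003]), 'tau': array([  0.0015, -62.5826,   0.0497, -39.1851,   0.0162,   0.0076,
         0.    ]), 'position': array([0.275 , 0.5609, 0.2307]), 'ee_rot': array([ 0.2259,  0.9741, -0.0005, -0.0001]), 'ft_force': array([-0.3054, -0.4148, -1.2126]), 'torque': array([-0.0163, -0.0316,  0.002 ]), 'grasp_force': 0.0, 'grip_width': 1.0002653009515006}
```

View pics/top0.png

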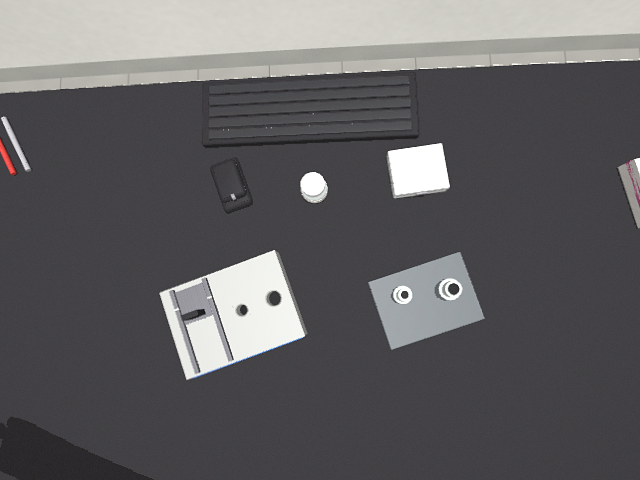

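View pics/scene0.png

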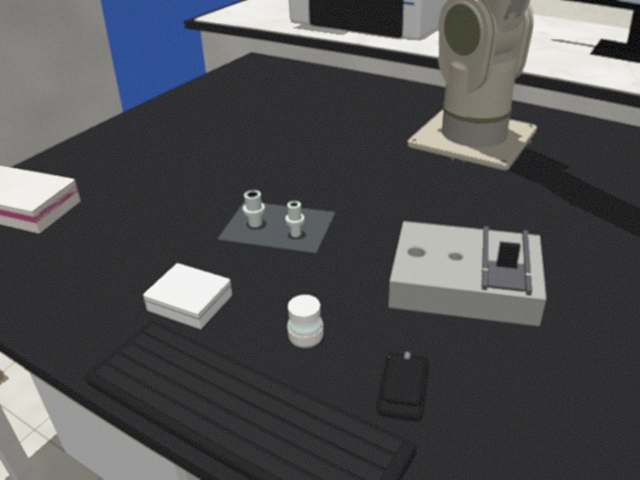

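Top view: bores at (274,298) wide and (242,310) narrow, tab (193,314), plug discs at (402,295) narrow and (451,289) wide. Scene view: plug tops at (253,193) wide and (294,204) narrow, bores at (417,252) and (456,257), tab (509,255).

```bash
cat > m.py <<'E'
from h import *
import pickle
np.set_printoptions(precision=4,suppress=True)
cs=pickle.load(open("c0.pkl","rb"))
def blob(c,uv,r=12,th=None):
    g=cv2.cvtColor(c["color"],cv2.COLOR_RGB2GRAY); u,v=uv
    p=cv2.resize(g[v-r:v+r+1,u-r:u+r+1],None,fx=8,fy=8,interpolation=cv2.INTER_CUBIC)
    t=th or (int(p.min())+int(p.max()))/2
    k,l,s,ce=cv2.connectedComponentsWithStats((p<t).astype(np.uint8))
    m=(2*r+1)*8/2; i=l[int(m),int(m)]
    if i==0: i=1+np.argmin(np.linalg.norm(ce[1:]-m,axis=1))
    return (ce[i]+.5)/8-.5+[u-r,v-r], s[i,4]/64, s[i,:4]/8
P={"wide_bore":((274,298),(417,252)),"narrow_bore":((242,310),(456,257)),"wide_plug":((454,289),(253,194)),"narrow_plug":((404,295),(294,204))}
for n,(a,b) in P.items():
    r=(11,13) if 'bore' in n else (6,7)
    A=blob(cs["top"],a,r[0]);B=blob(cs["scene"],b,r[1]); x,e=tri((cs["top"],cs["scene"]),(A[0],B[0]))
    z=.05 if 'bore' in n else .066
    print(n,A[0],A[1],B[0],B[1],x,np.array(e),onz(cs["top"],[A[0]],z)[0],onz(cs["scene"],[B[0]],z)[0])
# deck corners from bright contour in top
c=cs["top"];g=cv2.cvtColor(c["color"],cv2.COLOR_RGB2GRAY)
m=np.zeros_like(g);m[235:395,145:320]=(g[235:395,145:320]>150)
m=cv2.morphologyEx(m,cv2.MORPH_CLOSE,np.ones((31,31)))
k=max(cv2.findContours(m,0,2)[0],key=cv2.contourArea); q=cv2.boxPoints(cv2.minAreaRect(k));print(q,onz(c,q,.05))
t=cv2.hconcat([cv2.resize(cs["top"]["color"][250:350,160:310],None,fx=2.6,fy=2.6),cv2.resize(cs["scene"]["color"][215:315,385:535],None,fx=2.6,fy=2.6)])
t2=cv2.hconcat([cv2.resize(cs["top"]["color"][270:320,380:480],None,fx=3.9,fy=3.9),cv2.resize(cs["scene"]["color"][180:230,230:330],None,fx=3.9,fy=3.9)])
cv2.imwrite("pics/crop1.png",cv2.vconcat([t,t2])[:,:,::-1])
E
python3 m.py
```

```text
wide_bore [273.4691 297.9765] 167.75 [416.0815 251.8669] 124.09375 [0.5328 0.098  0.0489] [0.0004 0.0004] [0.5326 0.0982 0.05  ] [0.5346 0.0983 0.05  ]
narrow_bore [241.6828 309.7537] 93.1875 [455.2511 256.2034] 76.359375 [0.5136 0.1548 0.049 ] [0.0004 0.0004] [0.5135 0.155  0.05  ] [0.5153 0.1549 0.05  ]
wide_plug [453.1655 288.5014] 97.640625 [252.5436 190.676 ] 99.859375 [ 0.5405 -0.2096  0.0734] [0.0003 0.0003] [ 0.5404 -0.2111  0.066 ] [ 0.5308 -0.2182  0.066 ]
narrow_plug [404.2403 294.3176] 43.734375 [294.8705 201.3119] 113.71875 [ 0.5328 -0.1271  0.0724] [0.0004 0.0004] [ 0.533  -0.1283  0.066 ] [ 0.524  -0.1329  0.066 ]
[[154.5343 293.5634]
 [274.2682 249.3139]
 [306.1617 335.6141]
 [186.4279 379.8636]] [[0.5457 0.3134 0.05  ]
 [0.6187 0.0956 0.05  ]
 [0.4664 0.0419 0.05  ]
 [0.3945 0.2534 0.05  ]]
```

View pics/crop1.png

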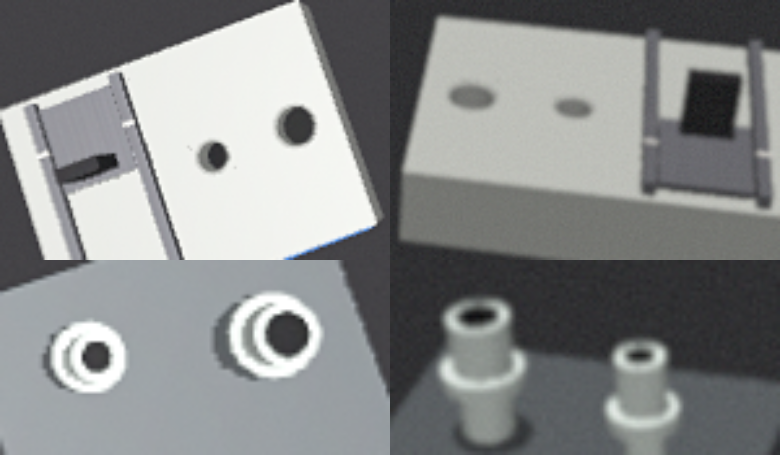

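Crop: the bores show clear dark mouths, the plug discs are clear in the top view; in the scene view the plug disc blobs merged with the dark background. The bores are at 49 mm and 60 mm apart, as expected. Yaw is about 0.326. One jaw direction (along checker x) works for all grasps, so I turn 45° first.

Call:
jog_arm(dr=[[0,0,1],[0,0,1],[0,0,1],[0,0,1],[0,0,1],[0,0,1],[0,0,1],[0,0,1],[0,0,1],[0,0,1]], translation=[[0,0,0],[0,0,0],[0,0,0],[0,0,0],[0,0,0],[0,0,0],[0,0,0],[0,0,0],[0,0,0],[0,0,0]], jaw=[1,1,1,1,1,1,1,1,1,1], squeeze=40)

```text
clock: 1.15
position: [0.275, 0.5611, 0.231]
ee_rot: [0.547, 0.837, -0.0, 0.0]
ft_force: [0.3, 0.2, -0.5]
grip_width: 0.998
grasp_force: 0.0
```

Call:
jog_arm(dr=[[0,0,1],[0,0,0.3],[0,0,0],[0,0,0],[0,0,0],[0,0,0],[0,0,0],[0,0,0],[0,0,0],[0,0,0]], translation=[[0,0,0],[-0.5,0,0],[-1,0,0],[-1,0,0],[-1,0,0],[-1,0,0],[-1,0,0],[-1,0,0],[-1,0,0],[-1,0,0]], jaw=[1,1,1,1,1,1,1,1,1,1])

```text
clock: 2.15
position: [0.3438, 0.358, 0.2312]
ee_rot: [0.583, 0.813, 0.0, -0.0]
ft_force: [-0.0, -0.4, -0.1]
grip_width: 1.002
grasp_force: 0.0
```

Call:
jog_arm(dr=[[0,0,0],[0,0,0],[0,0,0],[0,0,0],[0,0,0],[0,0,0],[0,0,0],[0,0,0],[0,0,0],[0,0,0]], translation=[[-1,0,0],[-1,0,0],[-1,0,0],[-1,0,0],[-1,0,0],[-1,0,0],[-1,0,0],[-1,0,0],[-1,0,0],[-1,0,0]], jaw=[1,1,1,1,1,1,1,1,1,1])

```text
clock: 3.15
position: [0.4233, 0.1213, 0.2311]
ee_rot: [0.583, 0.813, 0.0, -0.0]
ft_force: [-0.3, -0.7, 0.4]
grip_width: 0.999
grasp_force: 0.0
```

Call:
jog_arm(dr=[[0,0,0],[0,0,0],[0,0,0],[0,0,0],[0,0,0],[0,0,0],[0,0,0],[0,0,0],[0,0,0],[0,0,0]], translation=[[-1,0,0],[-1,0,0],[-1,0,0],[-1,0,0],[-1,0,0],[-1,0,0],[-1,0,0],[-1,0,0],[-1,0,0],[-0.4,0,0]], jaw=[1,1,1,1,1,1,1,1,1,1])

```text
clock: 4.15
position: [0.4983, -0.1022, 0.2312]
ee_rot: [0.584, 0.812, -0.0, 0.0]
ft_force: [0.1, 0.7, 0.4]
grip_width: 0.999
grasp_force: 0.0
```

Run:
```python
from h import *
import pickle
c=optics.camera("wrist");save(c,"pics/w1.png");pickle.dump(c,open("w1.pkl","wb"))
print(manip.get_obs()["position"],proj(c,[[.5404,-.2111,.066],[.533,-.1283,.066]]))
```

```text
[ 0.49845398 -0.10248905  0.23114976] [[323.057892   326.94590211]
 [344.14582838 250.40894828]]
```

Call:
jog_arm(dr=[[0,0,0],[0,0,0],[0,0,0],[0,0,0],[0,0,0],[0,0,0],[0,0,0]], translation=[[-1,0,0],[-1,0,0],[-1,0,0],[-1,0,0],[-0.5,0.1,0.5],[0,0,0.8],[0,0,0]], jaw=[1,1,1,1,1,1,1])

```text
clock: 4.9
position: [0.5358, -0.2039, 0.1963]
ee_rot: [0.583, 0.813, -0.001, -0.002]
ft_force: [-0.3, 0.6, -0.0]
grip_width: 0.995
grasp_force: 0.0
```

Run:
```python
from h import *
import pickle
c=optics.camera("wrist");save(c,"pics/w2.png");pickle.dump(c,open("w2.pkl","wb"))
d=pickle.load(open("w1.pkl","rb"))
print(manip.get_obs()["position"],proj(c,[[.5404,-.2111,.066],[.533,-.1283,.066]]))
cv2.imwrite("pics/w12.png",cv2.resize(cv2.hconcat([d["color"],c["color"]]),(800,300))[:,:,::-1])
```

```text
[ 0.53638278 -0.20396074  0.19781751] [[320.67910947 233.38390836]
 [347.01306557 129.71659   ]]
```

View pics/w12.png

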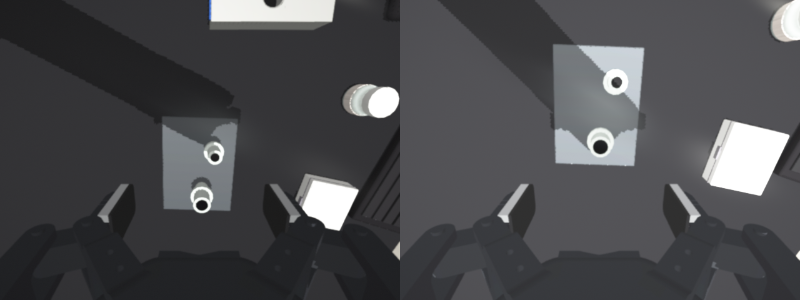

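Both wrist views show the discs within a few pixels of the prediction (full scale: wide (323,328), narrow (343,252) in the first; wide (320,234), narrow (346,131) in the second).

```bash
cat > blob.py <<'E'
from h import *
import pickle
np.set_printoptions(precision=4,suppress=True)
def disc(c,uv,r,lo=15,hi=900,th=110):
    """centre of the dark round blob, closed off by a bright ring, nearest uv"""
    g=cv2.cvtColor(c["color"],cv2.COLOR_RGB2GRAY); u,v=np.round(uv).astype(int)
    p=cv2.resize(g[v-r:v+r+1,u-r:u+r+1],None,fx=6,fy=6,interpolation=cv2.INTER_CUBIC)
    k,l,s,ce=cv2.connectedComponentsWithStats((p<th).astype(np.uint8),connectivity=4)
    n=p.shape[0]; best=None
    for i in range(1,k):
        x,y,w,h,a=s[i]
        if x>0 and y>0 and x+w<n and y+h<n and lo*36<a<hi*36:
            q=(ce[i]+.5)/6-.5+[u-r,v-r]; d=np.linalg.norm(q-uv)
            if best is None or d<best[0]: best=(d,q,a/36,w/6,h/6)
    return best
E
python3 - <<'E'
from blob import *
a=pickle.load(open("w1.pkl","rb"));b=pickle.load(open("w2.pkl","rb"))
t=pickle.load(open("c0.pkl","rb"))
for n,X in(("wide",[.5404,-.2111,.066]),("narrow",[.533,-.1283,.066])):
  qs=[]
  for c in(a,b,t["top"]):
    d=disc(c,proj(c,[X])[0],20 if c is not t["top"] else 12); print(n,d); qs.append(d[1])
  print(tri((a,b,t["top"]),qs),[onz(c,[q],.066)[0] for c,q in zip((a,b,t["top"]),qs)])
E
```

```text
wide (np.float64(1.2026024460057136), array([322.6394, 328.0734]), np.float64(228.36111111111111), np.float64(18.166666666666668), np.float64(16.0))
wide (np.float64(1.5109050923886365), array([320.2667, 234.8375]), np.float64(393.6111111111111), np.float64(23.0), np.float64(22.0))
wide (np.float64(0.06902916466721189), array([453.2127, 288.5134]), np.float64(92.47222222222223), np.float64(11.0), np.float64(11.5))
(array([ 0.5402, -0.2113,  0.0679]), [0.00020431576309463004, 0.0005077895515672681, 0.0005572769248467092]) [array([ 0.5404, -0.2124,  0.066 ]), array([ 0.5405, -0.2124,  0.066 ]), array([ 0.5404, -0.2112,  0.066 ])]
narrow (np.float64(1.344497038378071), array([343.3986, 251.5267]), np.float64(134.36111111111111), np.float64(13.333333333333334), np.float64(12.833333333333334))
narrow (np.float64(2.040249831710399), array([346.2184, 131.5957]), np.float64(209.44444444444446), np.float64(16.0), np.float64(17.166666666666668))
narrow (np.float64(0.021615549864207856), array([404.237 , 294.2918]), np.float64(40.80555555555556), np.float64(7.0), np.float64(7.333333333333333))
(array([ 0.5329, -0.1293,  0.0653]), [0.000485905065998602, 0.0004571253074898918, 0.0009256621246269484]) [array([ 0.5327, -0.1296,  0.066 ]), array([ 0.5329, -0.1298,  0.066 ]), array([ 0.533 , -0.1283,  0.066 ])]
```

Call:
jog_arm(dr=[[0,0,0],[0,0,0],[0,0,0],[0,0,0],[0,0,0],[0,0,0],[0,0,0]], translation=[[-0.2,0.08,0.5],[0,0,1],[0,0,1],[0,0,1],[0,0,0.3],[0,0,0],[0,0,0]], jaw=[1,1,1,1,1,1,1])

```text
clock: 5.65
position: [0.5414, -0.2095, 0.105]
ee_rot: [0.583, 0.813, 0.0, 0.001]
ft_force: [0.4, 0.8, 1.2]
grip_width: 0.998
grasp_force: 0.0
```

```bash
cat > go.py <<'E'
# go.py x y z : remaining shift to a target in tool units
from h import *; import sys
from scipy.spatial.transform import Rotation as R
s=manip.get_obs(); d=np.array([float(v) for v in sys.argv[1:4]])-s["position"]
r=R.from_quat(s["ee_rot"]); m=r.as_matrix()
print("pos",s["position"].round(4),"yaw_y",np.degrees(np.arctan2(m[1,1],m[0,1])).round(2),"tilt",m[:2,2].round(4),"rows",(m.T@d/.025).round(3),"ft",s["ft_force"].round(1),"t",s["clock"],"w",s["grip_width"])
E
python3 go.py .5404 -.2123 .042
```

```text
pos [ 0.5414 -0.2095  0.105 ] yaw_y 18.69 tilt [ 0.0015 -0.0002] rows [-0.091 -0.079  2.519] ft [0.4 0.8 1.2] t 5.65 w 0.9983651409083657
```

Call:
jog_arm(dr=[[0,0,0],[0,0,0],[0,0,0],[0,0,0],[0,0,0],[0,0,0]], translation=[[-0.1,-0.08,0.5],[0,0,0.8],[0,0,0.8],[0,0,0.4],[0,0,0],[0,0,0]], jaw=[1,1,1,1,1,1])

```text
clock: 6.25
position: [0.54, -0.2127, 0.0419]
ee_rot: [0.583, 0.812, 0.0, 0.0]
ft_force: [0.0, -0.5, 0.3]
grip_width: 1.003
grasp_force: 0.0
```

```bash
python3 go.py .5404 -.2123 .042
```

```text
pos [ 0.54   -0.2127  0.0419] yaw_y 18.67 tilt [ 0.0007 -0.0003] rows [ 0.008  0.021 -0.004] ft [ 0.  -0.5  0.3] t 6.25 w 1.0032453355570115
```

Close, lift, and look.

Call:
jog_arm(dr=[[0,0,0],[0,0,0],[0,0,0],[0,0,0],[0,0,0],[0,0,0],[0,0,0],[0,0,0],[0,0,0],[0,0,0]], translation=[[0,0,0],[0,0,0],[0,0,0],[0,0,0],[0,0,0],[0,0,0],[0,0,0],[0,0,0],[0,0,0],[0,0,0]], jaw=[0,0,0,0,0,0,0,0,0,0], squeeze=40)

```text
clock: 7.25
position: [0.5399, -0.2123, 0.0417]
ee_rot: [0.583, 0.813, 0.0, 0.0]
ft_force: [-0.9, 0.5, 5.5]
grip_width: 0.312
grasp_force: 39.2
```

Call:
jog_arm(dr=[[0,0,0],[0,0,0],[0,0,0],[0,0,0],[0,0,0],[0,0,0],[0,0,0],[0,0,0]], translation=[[0,0,-0.4],[0,0,-0.8],[0,0,-1],[0,0,-1],[0,0,-1],[0,0,-0.8],[0,0,0],[0,0,0]], jaw=[0,0,0,0,0,0,0,0])

```text
clock: 8.05
position: [0.5395, -0.2121, 0.1661]
ee_rot: [0.583, 0.813, 0.0, -0.0]
ft_force: [-0.1, 0.7, -1.2]
grip_width: 0.311
grasp_force: 39.5
```

```bash
python3 go.py .5328 .098 .17
python3 - <<'E'
from h import *
import pickle
c=optics.camera("wrist");save(c,"pics/w3.png");pickle.dump(c,open("w3.pkl","wb"))
E
```

```text
pos [ 0.5395 -0.2121  0.1661] yaw_y 18.69 tilt [0.0002 0.0003] rows [11.837  3.722 -0.15 ] ft [-0.1  0.7 -1.2] t 8.05 w 0.3110566751758052
```

View pics/w3.png

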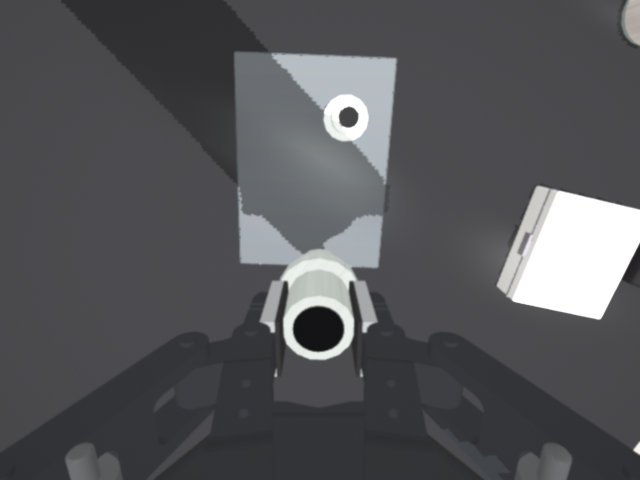

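The wide plug is held upright between the pads, disc at (318,328); narrow plug disc at (348,117). Next I move to just short of the wide bore so the wrist camera sees both plug and bores.

Call:
jog_arm(dr=[[0,0,0],[0,0,0],[0,0,0],[0,0,0],[0,0,0],[0,0,0],[0,0,0],[0,0,0],[0,0,0],[0,0,0]], translation=[[0.5,0.2,0],[1,0.4,0],[1,0.4,0],[1,0.4,0],[1,0.4,0],[1,0.5,0],[1,0.5,0],[1,0.4,0],[0.6,0.3,0],[0.4,0.2,0]], jaw=[0,0,0,0,0,0,0,0,0,0])

```text
clock: 9.1
position: [0.5588, 0.0206, 0.1657]
ee_rot: [0.582, 0.813, -0.0, -0.0]
ft_force: [0.1, -0.3, -1.0]
grip_width: 0.312
grasp_force: 39.5
```

Call:
jog_arm(dr=[[0,0,0],[0,0,0],[0,0,0]], translation=[[0.1,0,0],[0,0,0],[0,0,0]], jaw=[0,0,0])

```text
clock: 9.4
position: [0.5583, 0.0195, 0.1663]
ee_rot: [0.584, 0.812, -0.0, 0.0]
ft_force: [-0.3, 0.1, -0.4]
grip_width: 0.308
grasp_force: 39.5
```

```bash
cat > see.py <<'E'
import sys
from blob import *
s=manip.get_obs(); c=optics.camera("wrist"); n=sys.argv[1]; save(c,f"pics/{n}.png"); pickle.dump((c,s),open(n+".pkl","wb"))
print("tcp",s["position"])
for nm,X in(("wide_bore",[.5328,.098,.05]),("narrow_bore",[.5136,.1548,.05])):
    p=proj(c,[X])[0]; d=disc(c,p,26,60,1500); print(nm,"pred",p,"found",d and (d[1],d[2:]), "world",d and onz(c,[d[1]],.05)[0])
E
python3 see.py w4
python3 - <<'E'
from blob import *
a=pickle.load(open("w3.pkl","rb"))
for n,p in(("held",(318,328)),):
  d=disc(a,np.array(p),32,300,4000,90);print(d,onz(a,[d[1]],.1904))
d=disc(a,np.array((348,117)),20);print(d,onz(a,[d[1]],.066))
E
```

```text
tcp [0.5583 0.0195 0.1663]
wide_bore pred [318.5723 114.359 ] found (array([318.6511, 115.6712]), (np.float64(1066.25), np.float64(35.666666666666664), np.float64(38.0))) world [0.5331 0.0972 0.05  ]
(np.float64(0.5805504211401723), array([318.0125, 328.5804]), np.float64(1766.6944444444443), np.float64(50.0), np.float64(44.833333333333336)) [[ 0.5401 -0.2125  0.1904]]
(np.float64(0.21862075145389978), array([348.1391, 116.8313]), np.float64(280.3333333333333), np.float64(18.166666666666668), np.float64(19.5)) [[ 0.533  -0.1295  0.066 ]]Traceback (most recent call last):
  File "see.py", line 6, in <module>
    p=proj(c,[X])[0]; d=disc(c,p,26,60,1500); print(nm,"pred",p,"found",d and (d[1],d[2:]), "world",d and onz(c,[d[1]],.05)[0])
                        ~~~~^^^^^^^^^^^^^^^^
  File "blob.py", line 7, in disc
    p=cv2.resize(g[v-r:v+r+1,u-r:u+r+1],None,fx=6,fy=6,interpolation=cv2.INTER_CUBIC)
cv2.error: OpenCV(4.12.0) /io/opencv/modules/imgproc/src/resize.cpp:4208: error: (-215:Assertion failed) !ssize.empty() in function 'resize'
```

View pics/w4.png

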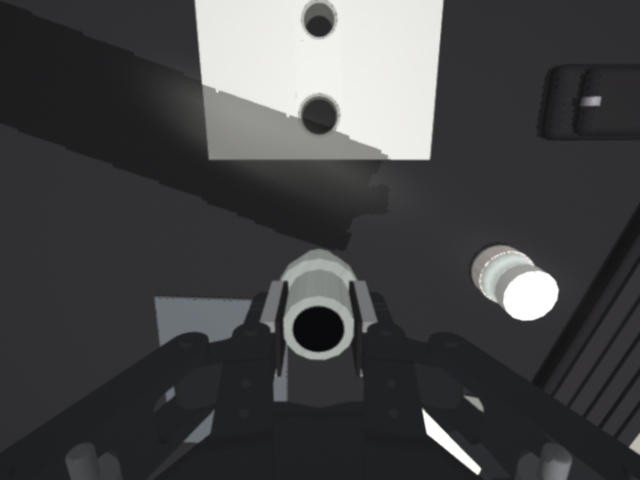

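The deck is in view: wide bore at (319,116), narrow bore at (319,20), held plug disc unmoved at (318,328). Wrist gives (0.5331, 0.0972), top gives (0.5328, 0.098): agreement within 1 mm.

Call:
jog_arm(dr=[[0,0,0],[0,0,0],[0,0,0],[0,0,0],[0,0,0],[0,0,0],[0,0,0],[0,0,0],[0,0,0]], translation=[[0.8,0,0],[1,0,0],[0.9,0,0],[0.6,0,0.2],[0,0,0.8],[0,0,1],[0,0,0.6],[0,0,0.2],[0,0,0]], jaw=[0,0,0,0,0,0,0,0,0])

```text
clock: 10.35
position: [0.5318, 0.0986, 0.0959]
ee_rot: [0.583, 0.812, -0.001, -0.0]
ft_force: [0.4, -0.2, -0.9]
grip_width: 0.311
grasp_force: 39.5
```

```bash
python3 go.py .5326 .0977 .066
python3 - <<'E'
from blob import *
s=manip.get_obs(); c=optics.camera("scene")
u,v=proj(c,[[.5328,.098,.05]])[0].astype(int)
cv2.imwrite("pics/s1.png",cv2.resize(c["color"][v-50:v+50,u-60:u+60],None,fx=5,fy=5,interpolation=cv2.INTER_CUBIC)[:,:,::-1]); print(u,v)
E
```

```text
pos [0.5318 0.0986 0.0959] yaw_y 18.64 tilt [-0.0008 -0.0007] rows [-0.042  0.019  1.198] ft [ 0.4 -0.2 -0.9] t 10.35 w 0.3110270904717438
416 251
```

View pics/s1.png

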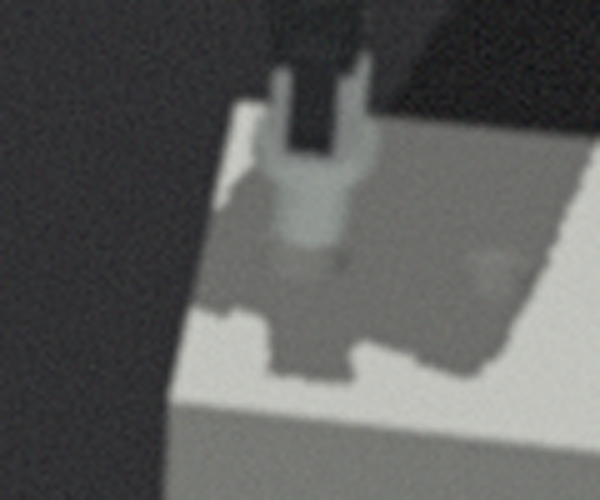

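Run:
```python
from blob import *
c=optics.camera("scene")
for X in([.5328,.098,.05],[.5331,.0972,.05],[.5318,.0986,.05],[.5318,.0986,.058],[.5318,.0986,.086],[.5318,.0986,.12]):print(X,(proj(c,[X])[0]-[356,201]+.5)*5)
g=cv2.cvtColor(c["color"],cv2.COLOR_RGB2GRAY)
for v in (240,243,246,249,252,255):print(v,g[v,400:436])
```

```text
[0.5328, 0.098, 0.05] [304.6088 253.6019]
[0.5331, 0.0972, 0.05] [301.8324 253.3428]
[0.5318, 0.0986, 0.05] [307.7467 252.512 ]
[0.5318, 0.0986, 0.058] [309.3323 231.3934]
[0.5318, 0.0986, 0.086] [314.9615 155.837 ]
[0.5318, 0.0986, 0.12] [321.9642  60.5474]
240 [173 155 122 112 109 110 110 109 106 109 114 121 129 136 140 143 144 147
 151 151 149 149 146 139 134 126 114 112 110 110 107 111 110 109 109 108]
243 [117 110 108 108 109 111 109 106 108 110 114 124 131 137 140 147 146 150
 148 149 144 146 143 138 131 124 111 108 110 109 110 108 110 109 108 107]
246 [108 108 108 108 110 108 112 107 113 112 117 125 135 137 145 143 151 146
 146 146 147 144 140 134 129 115 108 107 111 107 108 110 110 109 105 110]
249 [112 110 109 110 107 107 110 112 110 108 113 115 120 126 132 137 136 137
 141 138 137 136 130 117 111 108 108 111 110 110 107 108 110 108 106 114]
252 [112 109 107 107 107 112 107 106 101 108 112 115 119 118 117 120 119 117
 119 116 112 108 108 100  97 101 108 106 106 111 112 108 106 109 108 109]
255 [112 110 108 109 109 105 109 109 110 109 109 114 115 119 118 115 118 114
 114 115 114 108 106 103 103 107 109 109 108 108 107 110 107 106 108 108]
```

Call:
jog_arm(dr=[[0,0,0],[0,0,0],[0,0,0],[0,0,0],[0,0,0],[0,0,0]], translation=[[-0.06,0.02,0],[0,0,0],[0,0,0.2],[0,0,0.15],[0,0,0.1],[0,0,0]], jaw=[0,0,0,0,0,0])

```text
clock: 11.05
position: [0.5326, 0.0978, 0.0845]
ee_rot: [0.583, 0.813, -0.0, -0.0]
ft_force: [0.2, -0.6, -1.4]
grip_width: 0.312
grasp_force: 39.5
```

```bash
python3 go.py .5328 .0973 .0597
```

```text
pos [0.5326 0.0978 0.0845] yaw_y 18.69 tilt [-0.0008 -0.0003] rows [-0.023  0.004  0.992] ft [ 0.2 -0.6 -1.4] t 11.05 w 0.3118995562237209
```

The plug is 3 mm into the bore with no contact force; continue down.

Call:
jog_arm(dr=[[0,0,0],[0,0,0],[0,0,0],[0,0,0],[0,0,0],[0,0,0]], translation=[[0,0,0.2],[0,0,0.25],[0,0,0.25],[0,0,0.15],[0,0,0.1],[0,0,0]], jaw=[0,0,0,0,0,0])

```text
clock: 11.65
position: [0.5327, 0.0978, 0.0609]
ee_rot: [0.583, 0.813, -0.0, -0.0]
ft_force: [-0.5, 0.8, -1.6]
grip_width: 0.315
grasp_force: 39.5
```

```bash
python3 go.py .5328 .0973 .0597
```

```text
pos [0.5327 0.0978 0.0609] yaw_y 18.68 tilt [-0.0005 -0.0002] rows [-0.02  -0.002  0.048] ft [-0.5  0.8 -1.6] t 11.65 w 0.3146840207231092
```

Call:
jog_arm(dr=[[0,0,0],[0,0,0],[0,0,0],[0,0,0],[0,0,0],[0,0,0],[0,0,0],[0,0,0],[0,0,0]], translation=[[0,0,0.02],[0,0,0],[0,0,0],[0,0,0],[0,0,0],[0,0,0],[0,0,0],[0,0,0],[0,0,0]], jaw=[0,1,1,1,1,1,1,1,1])

```text
clock: 12.55
position: [0.5329, 0.0979, 0.0608]
ee_rot: [0.583, 0.813, 0.0, -0.0]
ft_force: [-0.8, 0.8, -1.0]
grip_width: 1.0
grasp_force: 0.0
```

Call:
jog_arm(dr=[[0,0,0],[0,0,0],[0,0,0],[0,0,0],[0,0,0],[0,0,0],[0,0,0]], translation=[[0,0,-0.4],[0,0,-0.8],[0,0,-1],[0,0,-1],[0,0,-1],[-1,-0.3,0],[-1,-0.3,0]], jaw=[1,1,1,1,1,1,1])

```text
clock: 13.25
position: [0.5352, 0.0458, 0.1674]
ee_rot: [0.582, 0.813, 0.001, 0.001]
ft_force: [0.1, -0.6, -0.4]
grip_width: 1.002
grasp_force: 0.0
```

Call:
jog_arm(dr=[[0,0,0],[0,0,0],[0,0,0]], translation=[[-0.6,-0.3,0],[0,0,0],[0,0,0]], jaw=[1,1,1])

```text
clock: 13.55
position: [0.5323, 0.0297, 0.166]
ee_rot: [0.583, 0.812, 0.0, -0.0]
ft_force: [-0.1, 0.8, 0.4]
grip_width: 0.999
grasp_force: 0.0
```

```bash
python3 go.py .5329 -.1296 .041; sed -i 's/disc(c,p,26,60,1500)/disc(c,p,26,60,1500) if p[1]>27 else None/' see.py; python3 see.py w5
```

```text
pos [0.5323 0.0297 0.166 ] yaw_y 18.67 tilt [-0.      0.0007] rows [-6.046 -2.018  4.994] ft [-0.1  0.8  0.4] t 13.55 w 0.9990823881655214
tcp [0.5323 0.0297 0.166 ]
wide_bore pred [348.6433 140.9091] found (array([354.3349, 143.8114]), (np.float64(775.8888888888889), np.float64(31.166666666666668), np.float64(31.833333333333332))) world [0.5373 0.0974 0.05  ]
narrow_bore pred [350.7406  48.1363] found (array([350.6294,  49.8751]), (np.float64(717.0277777777778), np.float64(29.0), np.float64(31.833333333333332))) world [0.5139 0.1538 0.05  ]
```

View pics/w5.png

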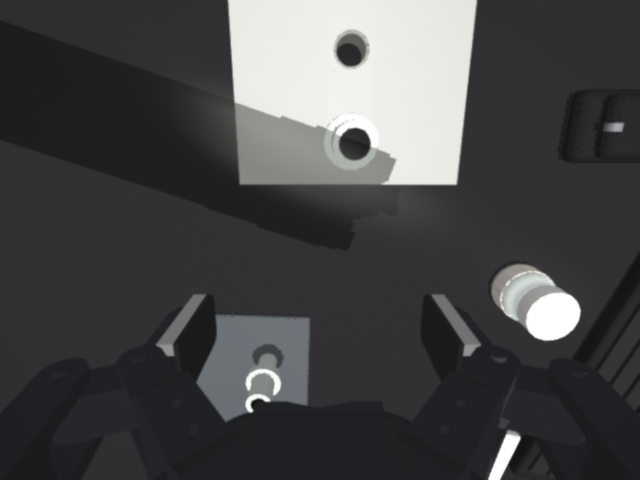

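The wide plug is seated, flange on the deck (disc (354,144)); the narrow bore is at (351,50). Now the narrow plug.

Call:
jog_arm(dr=[[0,0,0],[0,0,0],[0,0,0],[0,0,0],[0,0,0],[0,0,0],[0,0,0],[0,0,0],[0,0,0],[0,0,0]], translation=[[-0.6,-0.2,0],[-1,-0.3,0],[-1,-0.4,0],[-1,-0.4,0],[-1,-0.3,0],[-1,-0.3,0],[-0.45,-0.12,0.2],[0,0,0.8],[0,0,1],[0,0,0]], jaw=[1,1,1,1,1,1,1,1,1,1])

```text
clock: 14.6
position: [0.5315, -0.1286, 0.113]
ee_rot: [0.582, 0.813, -0.001, -0.002]
ft_force: [-1.9, -0.0, 0.3]
grip_width: 1.0
grasp_force: 0.0
```

Call:
jog_arm(dr=[[0,0,0],[0,0,0]], translation=[[0,0,0],[0,0,0]], jaw=[1,1])

```text
clock: 14.8
position: [0.5338, -0.13, 0.117]
ee_rot: [0.583, 0.813, 0.0, 0.001]
ft_force: [-0.3, -0.2, 0.5]
grip_width: 1.002
grasp_force: 0.0
```

```bash
python3 go.py .5329 -.1296 .042
python3 - <<'E'
from blob import *
c,s=pickle.load(open("w5.pkl","rb"));print("seated wide disc",onz(c,[[354.33,143.81]],.084))
E
```

```text
pos [ 0.5338 -0.13    0.117 ] yaw_y 18.73 tilt [0.0014 0.    ] rows [ 0.027 -0.035  2.999] ft [-0.3 -0.2  0.5] t 14.8 w 1.001833521464259
seated wide disc [[0.5337 0.0977 0.084 ]]
```

Call:
jog_arm(dr=[[0,0,0],[0,0,0],[0,0,0],[0,0,0],[0,0,0],[0,0,0]], translation=[[0,0,0.6],[0,0,1],[0,0,0.9],[0,0,0.5],[0,0,0],[0,0,0]], jaw=[1,1,1,1,1,1])

```text
clock: 15.4
position: [0.5334, -0.1306, 0.0413]
ee_rot: [0.583, 0.812, 0.0, 0.0]
ft_force: [0.7, -0.8, 0.2]
grip_width: 1.004
grasp_force: 0.0
```

```bash
python3 go.py .5329 -.1296 .042
```

```text
pos [ 0.5334 -0.1306  0.0413] yaw_y 18.68 tilt [ 0.0005 -0.0002] rows [ 0.043 -0.006 -0.027] ft [ 0.7 -0.8  0.2] t 15.4 w 1.0037494690594801
```

Call:
jog_arm(dr=[[0,0,0],[0,0,0],[0,0,0],[0,0,0],[0,0,0],[0,0,0],[0,0,0],[0,0,0],[0,0,0],[0,0,0]], translation=[[0.04,0,-0.03],[0,0,0],[0,0,0],[0,0,0],[0,0,0],[0,0,0],[0,0,0],[0,0,0],[0,0,0],[0,0,0]], jaw=[1,0,0,0,0,0,0,0,0,0], squeeze=40)

```text
clock: 16.4
position: [0.5328, -0.1295, 0.0417]
ee_rot: [0.583, 0.812, 0.0, 0.0]
ft_force: [-1.5, -0.0, 5.6]
grip_width: 0.238
grasp_force: 39.0
```

```bash
python3 go.py .5329 -.1296 .042
```

```text
pos [ 0.5328 -0.1295  0.0417] yaw_y 18.68 tilt [0.0003 0.0001] rows [-0.006  0.002 -0.011] ft [-1.5 -0.   5.6] t 16.4 w 0.23799992166856954
```

Call:
jog_arm(dr=[[0,0,0],[0,0,0],[0,0,0],[0,0,0],[0,0,0],[0,0,0],[0,0,0],[0,0,0]], translation=[[0,0,-0.4],[0,0,-0.8],[0,0,-1],[0,0,-1],[0,0,-1],[0,0,-0.8],[0,0,0],[0,0,0]], jaw=[0,0,0,0,0,0,0,0])

```text
clock: 17.2
position: [0.5326, -0.1292, 0.1665]
ee_rot: [0.583, 0.813, 0.0, 0.0]
ft_force: [0.4, 0.3, -1.5]
grip_width: 0.238
grasp_force: 39.2
```

```bash
python3 go.py .5393 .0785 .166
```

```text
pos [ 0.5326 -0.1292  0.1665] yaw_y 18.69 tilt [0.0004 0.0004] rows [7.786 2.916 0.024] ft [ 0.4  0.3 -1.5] t 17.2 w 0.23765891000069012
```

Call:
jog_arm(dr=[[0,0,0],[0,0,0],[0,0,0],[0,0,0],[0,0,0],[0,0,0],[0,0,0],[0,0,0],[0,0,0],[0,0,0]], translation=[[0.5,0.2,0],[1,0.4,0],[1,0.4,0],[1,0.4,0],[1,0.4,0],[1,0.4,0],[1,0.3,0],[0.8,0.3,0],[0.5,0.1,0],[0,0,0]], jaw=[0,0,0,0,0,0,0,0,0,0])

```text
clock: 18.2
position: [0.538, 0.0808, 0.1657]
ee_rot: [0.582, 0.813, -0.0, -0.001]
ft_force: [1.1, -1.3, -0.0]
grip_width: 0.238
grasp_force: 39.2
```

Call:
jog_arm(dr=[[0,0,0],[0,0,0]], translation=[[0,0,0],[0,0,0]], jaw=[0,0])

```text
clock: 18.4
position: [0.5389, 0.0771, 0.1665]
ee_rot: [0.584, 0.812, -0.0, 0.0]
ft_force: [0.7, 0.7, -1.2]
grip_width: 0.242
grasp_force: 39.2
```

```bash
python3 see.py w6
python3 - <<'E'
from blob import *
c,s=pickle.load(open("w6.pkl","rb")); P=s["position"]
zt=P[2]+.066-.0417
d=disc(c,proj(c,[[P[0],P[1],zt]])[0],30,200,4000,90); print("held",d,d and onz(c,[d[1]],zt)[0]-P)
d=disc(c,proj(c,[[.5337,.0977,.084]])[0],26,60,2000,90); print("seated",d,d and onz(c,[d[1]],.084))
E
```

```text
tcp [0.5389 0.0771 0.1665]
wide_bore pred [318.6863 199.7417] found (array([319.7925, 210.6986]), (np.float64(691.1666666666666), np.float64(30.0), np.float64(29.333333333333332))) world [0.5363 0.0903 0.05  ]
narrow_bore pred [318.5093 115.5226] found (array([318.6751, 116.9355]), (np.float64(624.4444444444445), np.float64(27.166666666666668), np.float64(29.333333333333332))) world [0.514  0.1539 0.05  ]
held (np.float64(2.137136950990634), array([318.1159, 329.0403]), np.float64(890.6944444444445), np.float64(35.333333333333336), np.float64(32.0)) [ 0.0007 -0.0005  0.0243]
seated (np.float64(0.16564355610600864), array([319.735 , 210.8244]), np.float64(652.6111111111111), np.float64(29.166666666666668), np.float64(28.5)) [[0.5336 0.0976 0.084 ]]
```

View pics/w6.png

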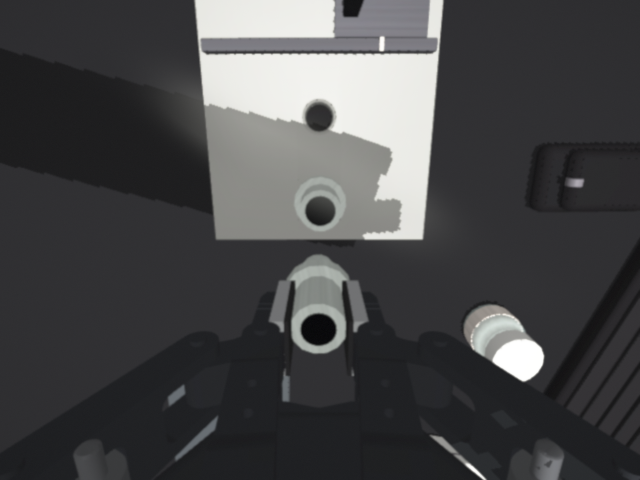

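Held narrow plug disc at (318,329), seated wide disc at (320,211), narrow bore at (319,117). The offsets match the first insertion.

Call:
jog_arm(dr=[[0,0,0],[0,0,0],[0,0,0],[0,0,0],[0,0,0],[0,0,0],[0,0,0],[0,0,0],[0,0,0],[0,0,0]], translation=[[0.6,0,0],[1,0.03,0],[1,0,0],[0.66,0,0],[0,0,0.6],[0,0,1],[0,0,0.8],[0,0,0.44],[0,0,0],[0,0,0]], jaw=[0,0,0,0,0,0,0,0,0,0])

```text
clock: 19.45
position: [0.514, 0.1557, 0.0962]
ee_rot: [0.583, 0.812, 0.0, 0.0]
ft_force: [-0.0, -0.0, -0.7]
grip_width: 0.246
grasp_force: 39.2
```

```bash
python3 go.py .5134 .1545 .0607
```

```text
pos [0.514  0.1557 0.0962] yaw_y 18.64 tilt [0.0007 0.0002] rows [-0.036 -0.04   1.422] ft [-0.  -0.  -0.7] t 19.45 w 0.24570731528106995
```

Call:
jog_arm(dr=[[0,0,0],[0,0,0],[0,0,0],[0,0,0],[0,0,0],[0,0,0]], translation=[[-0.03,-0.03,0],[0,0,0],[0,0,0.2],[0,0,0.15],[0,0,0.1],[0,0,0]], jaw=[0,0,0,0,0,0])

```text
clock: 20.05
position: [0.5127, 0.1549, 0.0838]
ee_rot: [0.583, 0.813, -0.0, -0.0]
ft_force: [-0.2, 0.2, -1.7]
grip_width: 0.241
grasp_force: 39.2
```

```bash
python3 go.py .5134 .1545 .0607
```

```text
pos [0.5127 0.1549 0.0838] yaw_y 18.69 tilt [-0.0008 -0.0004] rows [-0.025  0.021  0.923] ft [-0.2  0.2 -1.7] t 20.05 w 0.2411902707466324
```

Call:
jog_arm(dr=[[0,0,0],[0,0,0],[0,0,0],[0,0,0],[0,0,0],[0,0,0]], translation=[[-0.02,0.02,0.2],[0,0,0.25],[0,0,0.25],[0,0,0.15],[0,0,0.08],[0,0,0]], jaw=[0,0,0,0,0,0])

```text
clock: 20.65
position: [0.5135, 0.1546, 0.0607]
ee_rot: [0.583, 0.812, -0.0, -0.0]
ft_force: [0.3, 0.2, -0.8]
grip_width: 0.237
grasp_force: 39.2
```

```bash
python3 go.py .5134 .1545 .0607
```

```text
pos [0.5135 0.1546 0.0607] yaw_y 18.68 tilt [-0.0004 -0.0003] rows [-0.002 -0.006  0.001] ft [ 0.3  0.2 -0.8] t 20.65 w 0.23747502318110136
```

Call:
jog_arm(dr=[[0,0,0],[0,0,0],[0,0,0],[0,0,0],[0,0,0],[0,0,0],[0,0,0],[0,0,0]], translation=[[0,0,0.02],[0,0,0],[0,0,0],[0,0,0],[0,0,0],[0,0,0],[0,0,0],[0,0,0]], jaw=[0,1,1,1,1,1,1,1])

```text
clock: 21.45
position: [0.5136, 0.1548, 0.0605]
ee_rot: [0.583, 0.813, 0.0, -0.0]
ft_force: [0.5, 0.3, 0.4]
grip_width: 0.997
grasp_force: 0.0
```

Call:
jog_arm(dr=[[0,0,0],[0,0,0],[0,0,0],[0,0,0],[0,0,0],[0,0,0],[0,0,0],[0,0,0]], translation=[[0,0,-0.4],[0,0,-0.8],[0,0,-1],[0,0,-1],[0,0,-1],[0,0,-0.6],[0,0,0],[0,0,0]], jaw=[1,1,1,1,1,1,1,1])

```text
clock: 22.25
position: [0.5136, 0.1548, 0.1806]
ee_rot: [0.583, 0.813, 0.0, -0.0]
ft_force: [0.4, 0.0, -1.1]
grip_width: 1.001
grasp_force: 0.0
```

```bash
python3 see.py w7
python3 - <<'E'
from blob import *
c,s=pickle.load(open("w7.pkl","rb"))
n=np.array([.5136,.1543]);X=np.array([.9473,.3203]);Y=np.array([-.3203,.9473])
T=n+.02*X+.075*Y
print("tab expected",T,proj(c,[[*T,.096]]))
d=disc(c,proj(c,[[*n,.084]])[0],26,60,2000,90); print("seated narrow",d,d and onz(c,[d[1]],.084))
E
```

```text
tcp [0.5136 0.1548 0.1806]
wide_bore pred [317.5519 290.664 ] found None world None
narrow_bore pred [317.4723 222.9228] found (array([318.119 , 236.0858]), (np.float64(277.0), np.float64(19.166666666666668), np.float64(18.5))) world [0.5176 0.1444 0.05  ]
tab expected [0.5085 0.2318] [[349.1802 125.9662]]
seated narrow (np.float64(0.9577007771254086), array([318.0948, 236.0969]), np.float64(258.8333333333333), np.float64(18.5), np.float64(17.833333333333332)) [[0.5143 0.1544 0.084 ]]
```

View pics/w7.png

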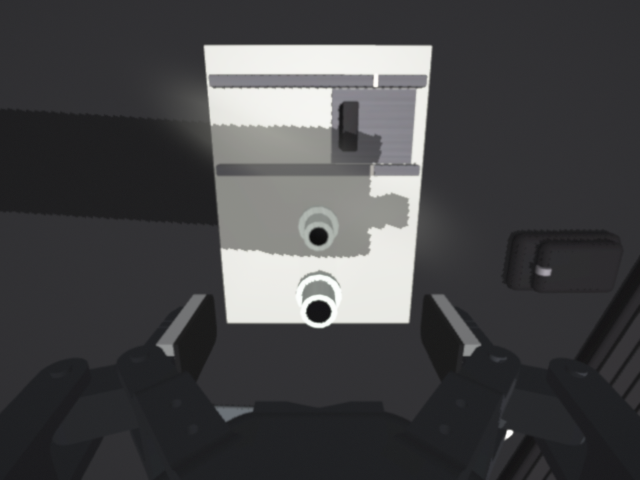

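Both plugs are seated (discs at (318,236) and (318,310)); the shutter is shut and the tab is at (349,126), exactly as predicted. Moving over the tab.

Call:
jog_arm(dr=[[0,0,0],[0,0,0],[0,0,0],[0,0,0],[0,0,0],[0,0,0]], translation=[[0.7,0.2,0],[1,0.25,0],[0.8,0.24,0],[0.48,0.1,0],[0,0,0],[0,0,0]], jaw=[1,1,1,1,1,1])

```text
clock: 22.9
position: [0.5086, 0.231, 0.1803]
ee_rot: [0.583, 0.812, -0.0, 0.0]
ft_force: [0.3, -1.0, 0.1]
grip_width: 0.999
grasp_force: 0.0
```

```bash
python3 see.py w8 | head -1; python3 go.py .5085 .2318 .068
python3 - <<'E'
from blob import *
T=[.5085,.2318,.096]; cs=[];qs=[]
for n in("w7","w8"):
    c,s=pickle.load(open(n+".pkl","rb")); g=cv2.cvtColor(c["color"],cv2.COLOR_RGB2GRAY)
    u,v=proj(c,[T])[0].round().astype(int); r=45
    p=g[v-r:v+r,u-r:u+r]; 
    for th in (14,20,28,36):
        k,l,st,ce=cv2.connectedComponentsWithStats((p<th).astype(np.uint8)); i=l[r,r]
        print(n,(u,v),th,i and (st[i],ce[i]+[u-r,v-r]))
    print(p[r,::3])
cv2.imwrite("pics/w8c.png",cv2.resize(c["color"][v-80:v+80,u-100:u+100],None,fx=3,fy=3)[:,:,::-1])
E
```

```text
tcp [0.5086 0.231  0.1803]
pos [0.5088 0.2305 0.1805] yaw_y 18.62 tilt [-0.     -0.0006] rows [0.055 0.008 4.498] ft [-0.3 -0.2 -0.7] t 22.95 w 0.9989121845963199
w7 (np.int64(349), np.int64(126)) 14 0
w7 (np.int64(349), np.int64(126)) 20 0
w7 (np.int64(349), np.int64(126)) 28 0
w7 (np.int64(349), np.int64(126)) 36 0
[206 236 186 216 236 168 226 242 235 182 137 118  26  49  63  63  61  59
 108 137 137 136 136 136 134 134 134 135 134 133]
w8 (np.int64(318), np.int64(239)) 14 0
w8 (np.int64(318), np.int64(239)) 20 0
w8 (np.int64(318), np.int64(239)) 28 0
w8 (np.int64(318), np.int64(239)) 36 (array([ 39,  32,  13,  33, 356], dtype=int32), array([318.0225, 243.4213]))
[145 145 145 146 146 145 145 146 146 146 145 107  79  38  32  31  31  36
  79  81  81  81  81  81  82  82  82  82  83  83]
```

View pics/w8c.png

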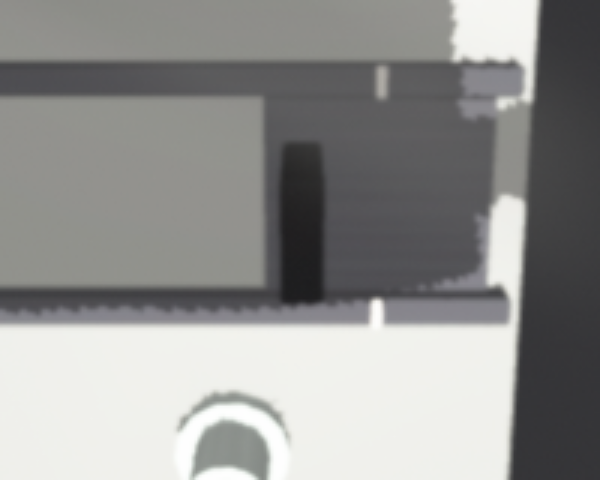

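The tab in the crop spans x 281–322, i.e. centred at pixel 318.5 against 318 predicted, so the grasp is centred. White rail marks are at (376,315) and (381,82) in the crop.

Call:
jog_arm(dr=[[0,0,0],[0,0,0],[0,0,0],[0,0,0],[0,0,0],[0,0,0],[0,0,0],[0,0,0]], translation=[[0.04,0.01,0.5],[0,0,1],[0,0,1],[0,0,0.8],[0,0,0.7],[0,0,0.45],[0,0,0],[0,0,0]], jaw=[1,1,1,1,1,1,1,1])

```text
clock: 23.75
position: [0.5087, 0.2324, 0.0696]
ee_rot: [0.583, 0.812, 0.0, 0.0]
ft_force: [-0.9, -0.5, -0.1]
grip_width: 0.997
grasp_force: 0.0
```

```bash
python3 go.py .5085 .2318 .068
```

```text
pos [0.5087 0.2324 0.0696] yaw_y 18.65 tilt [0.0003 0.0001] rows [-0.019 -0.016  0.064] ft [-0.9 -0.5 -0.1] t 23.75 w 0.9968763603074047
```

Call:
jog_arm(dr=[[0,0,0],[0,0,0],[0,0,0],[0,0,0],[0,0,0],[0,0,0],[0,0,0],[0,0,0],[0,0,0],[0,0,0]], translation=[[0,0,0],[0,0,0],[0,0,0],[0,0,0],[0,0,0],[0,0,0],[0,0,0],[0,0,0],[0,0,0],[0,0,0]], jaw=[0,0,0,0,0,0,0,0,0,0], squeeze=70)

```text
clock: 24.75
position: [0.5081, 0.2326, 0.0696]
ee_rot: [0.583, 0.813, -0.0, -0.0]
ft_force: [-3.2, -1.2, 5.0]
grip_width: 0.103
grasp_force: 68.6
```

```bash
python3 go.py .5085 .2318 .068
```

```text
pos [0.5081 0.2326 0.0696] yaw_y 18.69 tilt [-0.0007  0.0002] rows [-0.037  0.003  0.065] ft [-3.2 -1.2  5. ] t 24.75 w 0.10303014299951777
```

Gripped. Pulling the tab 30 mm open along tool −y.

Call:
jog_arm(dr=[[0,0,0],[0,0,0],[0,0,0],[0,0,0],[0,0,0],[0,0,0],[0,0,0],[0,0,0],[0,0,0],[0,0,0]], translation=[[0,-0.1,0],[0,-0.15,0],[0,-0.2,0],[0,-0.2,0],[0,-0.2,0],[0,-0.2,0],[0,-0.1,0],[0,-0.05,0],[0,0,0],[0,0,0]], jaw=[0,0,0,0,0,0,0,0,0,0])

```text
clock: 25.75
position: [0.4809, 0.2235, 0.0696]
ee_rot: [0.583, 0.813, 0.001, 0.001]
ft_force: [8.1, 2.9, -5.4]
grip_width: 0.103
grasp_force: 68.2
```

```bash
python3 go.py .4797 .2222 .0696
python3 - <<'E'
from blob import *
c=optics.camera("scene"); w=optics.camera("top")
pickle.dump((c,w),open("s2.pkl","wb"))
u,v=proj(c,[[.49,.22,.06]])[0].astype(int); a=cv2.resize(c["color"][v-50:v+50,u-60:u+60],(480,400),interpolation=cv2.INTER_CUBIC)
u,v=proj(w,[[.5,.2,.06]])[0].astype(int); b=cv2.resize(w["color"][v-75:v+75,u-60:u+60],(320,400),interpolation=cv2.INTER_CUBIC)
cv2.imwrite("pics/fin.png",cv2.hconcat([a,b])[:,:,::-1])
E
```

```text
pos [0.4809 0.2235 0.0696] yaw_y 18.69 tilt [0.0028 0.0012] rows [-0.032 -0.063  0.001] ft [ 8.1  2.9 -5.4] t 25.75 w 0.10258290296099767
```

View pics/fin.png

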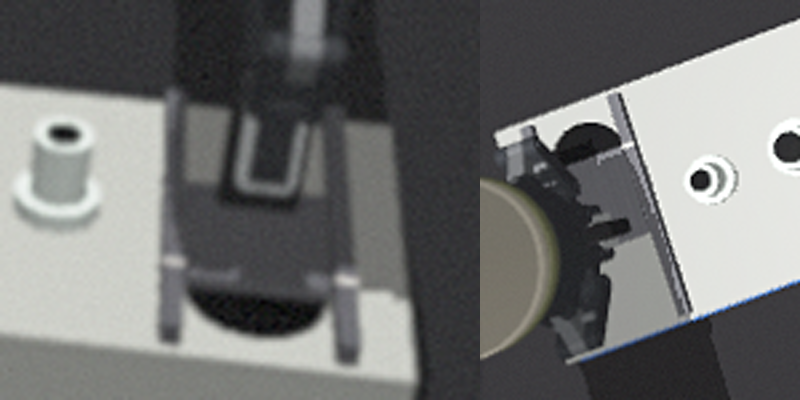

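The shutter's edge is level with the white marks (173,262) and (348,280), with the window half dark. Travel is 28.7 mm and the 8.6 N pull matches the spring there. I nudge 1 mm more and let it settle.

Call:
jog_arm(dr=[[0,0,0],[0,0,0],[0,0,0],[0,0,0],[0,0,0],[0,0,0],[0,0,0]], translation=[[0,-0.05,0],[0,0,0],[0,0,0],[0,0,0],[0,0,0],[0,0,0],[0,0,0]], jaw=[0,0,0,0,0,0,0])

```text
clock: 26.55
position: [0.4799, 0.223, 0.0696]
ee_rot: [0.583, 0.813, 0.001, 0.001]
ft_force: [8.2, 2.6, -6.1]
grip_width: 0.101
grasp_force: 68.2
```

```bash
python3 go.py .4797 .2222 .0696; python3 -c "
from workcell import manip
print(manip.hand_in())"
```

```text
pos [0.4799 0.223  0.0696] yaw_y 18.68 tilt [0.0029 0.0011] rows [-0.03  -0.017  0.001] ft [ 8.2  2.6 -6.1] t 26.55 w 0.10062024585048526
the job is handed in; nothing more can be done
None
```

I handed the job in at about 26.6 s with both plugs seated in their bores and let go, and the gripper holding the shutter tab at about 30 mm open (half travel) against the spring; `hand_in()` gave no verdict, so I don't know the judged result.

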